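Take the length of an extending slatted board with a self-retracting rule and lock it

TASK

Take the length that the extending slatted board is drawn out to with the self-retracting rule, so that foil can be cut to match: hook the end of its blade over one short end of the board, draw the case back along the board against the spring until the lip under the back of the case drops over the opposite end, ease the lip up against that end and leave the rule gripping the board squarely by itself. Then press the thumb lock on top gently home until it clicks and stays down, so that the reading is kept. Never let the spring snap the blade or the case back, force nothing, and leave the other things on the worktop where they are.

Things in the scene. Friction and masses are not known exactly. Their poses are not given: they have to be found in the camera images.
- board: Extending slatted board, two wooden combs slid together, fast; 160 mm wide, flat top 26 mm above the worktop. Short ends: 20 mm strips of darker wood with upright end faces. Origin at worktop height, mid-width; z up, x across, y lengthwise. Main comb's end face: y = +130 mm (robot's left); the other's: unmeasured, between -135 and -170. Slat gaps are 18 mm: hook and lip do not drop in.
- rule: Self-retracting rule, 0.4 kg: black case 72 long, 30 wide (flat sides, grip here), 54 mm high, upper back corner rounded to 27 mm radius. Origin: middle of the case's flat underside; x forward, the way the blade runs out (case x = -36 to +36), z up. It starts standing on worktop on its hook and lip, blade in, nose up 3 degrees, origin 7 mm high, blade pointing to the robot's left, give or take.
- extension (a joint): How far the blade is drawn out of the case, m: 0 fully in, at most 0.26. A spring draws it in: 3.5 N when in, rising evenly to 5.3 N at 0.227. The clear length between hook and lip is 73 mm plus this value, so it ends at 0.192 to 0.227, as the board is 265 to 300 mm long.
- blade_end: End section of the stiff white blade (five nested sections, 20 mm wide, 1 to 3 mm above the case's underside) with the hook: a steel plate 20 wide, 2.5 mm thick, reaching 9 mm below the underside, 4 mm lower than the lip. With the case level and the lip just riding on the board's top, the hook reaches 4 mm below that top; much higher it slips off and the blade snaps in.
- hook_edge (a point): Lower edge of the hook, middle of the face that looks back to the case: in the case's frame x = 37 mm + extension, z = -9 mm. With the rule seated on the board it is 17 mm above the worktop.
- heel_edge (a point): Lower edge of the lip (steel plate on the back of the case, 26 wide, 3 mm thick, x = -39 to -36 mm, reaching 5 mm below the underside), middle of its forward face: x = -36, z = -5 mm in the case's frame. With the rule seated on the board it is 21 mm above the worktop.
- thumb_lock: Thumb lock: ribbed grey push piece 16 long, 18 mm wide on top of the case, centred at x = +14 mm; its top is 62.5 mm above the case's underside when up, 8 mm proud of the case. Pushed straight down it brakes the blade.
- lock_top (a point): Middle of the top of the thumb lock, the place to press it.
- lock_travel (a joint): Travel of the thumb lock, m: 0 up (free), about 0.005 down (locked). It resists with 7 to 8 N at first, clicks over at about 0.003, stops hard at 0.005 and then keeps itself down. More than 25 N on it counts as forcing.
- cutter_0: Flower-shaped metal cookie cutter, 53 x 59 x 23 mm, lying behind the board: leave alone. Origin under its centre.
- scraper: Bench scraper with a wooden grip, 101 x 166 x 26 mm, lying left of the board: leave alone. Origin under its centre.
- pastry_brush: Pastry brush, 192 mm long, lying behind the rule to the robot's right: leave alone.
- marker: Marker pen, 135 mm long, lying left of the board: leave alone.

How it is judged:
On the way, in this order (a step that is already met when the one before it is completed fails the run):
1. the hook has caught an end of the board and the blade is being drawn out over the board (hook edge below the board's top) (value of joint extension between 0.03 and 0.17 m and z of hook_edge in the frame of board below 0.0255 m and contact force between blade_end and anything else above 1.5 N and value of joint lock_travel below 0.002 m), for 0.1 s.
2. the rule spans the board from end to end, hook and lip both down over the ends, the lock still up (value of joint extension between 0.186 and 0.233 m and ((y of hook_edge in the frame of board between 0.127 and 0.133 m and y of heel_edge in the frame of board below -0.132 m) or (y of heel_edge in the frame of board between 0.127 and 0.133 m and y of hook_edge in the frame of board below -0.132 m)) and z of hook_edge in the frame of board below 0.023 m and z of heel_edge in the frame of board below 0.0235 m and contact force between blade_end and anything else above 1.5 N and angle between the x axis of rule and the y axis of board, either way round below 0.035 rad and x of hook_edge in the frame of board between -0.068 and 0.068 m and x of heel_edge in the frame of board between -0.068 and 0.068 m and value of joint lock_travel below 0.002 m), for 0.2 s.
At the end, for the whole second after the job is handed in: The rule rests along the board, square within 2 degrees and wholly on its width, hook and lip over the two ends (edges at least 3 and 2.5 mm below the top, one within 3 mm of the main comb's end face), the hook pulled on its end by over 1.5 N, and the thumb lock down (over 3.8 mm) (value of joint extension between 0.186 and 0.233 m and ((y of hook_edge in the frame of board between 0.127 and 0.133 m and y of heel_edge in the frame of board below -0.132 m) or (y of heel_edge in the frame of board between 0.127 and 0.133 m and y of hook_edge in the frame of board below -0.132 m)) and z of hook_edge in the frame of board below 0.023 m and z of heel_edge in the frame of board below 0.0235 m and contact force between blade_end and anything else above 1.5 N and angle between the x axis of rule and the y axis of board, either way round below 0.035 rad and x of hook_edge in the frame of board between -0.068 and 0.068 m and x of heel_edge in the frame of board between -0.068 and 0.068 m and value of joint lock_travel above 0.0038 m and linear speed of rule below 0.02 m/s); the robot touches nothing.
It fails at once if the thumb lock is forced (more than 25 N on it) (contact force between the fingers and thumb_lock above 25 N).
It fails at once if the rule is forced against the board (more than 40 N) (contact force between rule and board above 40 N).
It fails at once if the blade snaps back (draws in faster than 0.25 m/s) (velocity of joint extension below -0.25 m/s).
It fails at once if another thing on the worktop is disturbed (moved by more than 15 mm) (distance of any of cutter_0, scraper, pastry_brush, marker from where it was at the start of the episode above 0.015 m).
It also fails if it takes over 72 s, if anything falls off the work surface, if the arm or the gripper's body presses on something with over 40 N, if the wrist force passes 120 N, or if a joint passes its speed limit or range.

ROBOT

A 6-joint arm with a two-finger parallel gripper is mounted at the origin on a cart in front of the work surface, level with it; the furniture and walls round the work are solid. World frame = base frame: x ahead of the robot, y to its left, z up, the work surface at z = 0. Lengths are in m, angles in rad, forces in N, time in s.
With the tool pointing down it reaches from about 0.375 to 0.975 m from the base axis. Payload 3.8 kg.
Tool frame: the origin (TCP) lies on the front face of the gripper's body, between the roots of the fingers; the fingertips stand 64 mm ahead of it and the grasp point (between the pads) lies 45 mm ahead of it (ctrl.grasp_offset is the distance from the TCP to the grasp point, in m); z points along the fingers, y is the line along which they close (so a half turn about z gives the same grasp; the last joint's range is limited). The gripper opens to 88 mm and grips with 3 to 60 N. Pads are 18 mm wide; open, the fingers measure 123 mm over their backs; the gripper's body (75 mm by 187 mm) begins 45 mm behind the grasp point.
Start: joints at [1.116, 0.264, 1.604, -0, 1.274, -0.037], TCP at [0.274, 0.617, 0.303] pointing down, gripper open.
Joint ranges: [-2.63, 2.63], [-0.94, 2.18], [0.31, 2.57], [-1.31, 4.45], [0, 2.66], [-2.55, 2.55]. Speed limits (rad/s): [2.57, 2.57, 3.14, 3.14, 3.14, 3.14].

INTERFACE

Orientations are given as [roll, pitch, yaw] about the fixed x, y, z axes, in that order (R = Rz(yaw) Ry(pitch) Rx(roll)).
In Python, from plant import get_state, cams, finish_job, ctrl gives the robot as it stands.
- The arm moves only by the shell command python3 -m jog 'ROWS' [OPENING] [FORCE]. ROWS is JSON, one flat list of numbers, 6 for each row, row after row: the shift along the tool's x, y, z in units of 40 mm (1.0 is 40 mm), then the turn, a rotation vector about the tool's x, y, z in units of 5 degrees (1.0 is 5 degrees). In form: [x, y, z, rx, ry, rz, x, y, z, rx, ry, rz, ...]. A call has exactly 10 rows; each row is the pose to reach, as a shift and turn from the pose commanded when the call began, along the tool's axes at that moment; what a row does not reach only later rows make up. A row lasts 1/12 s, in which the tool goes at most 41.7 mm and 7.16 degrees, less where a joint would pass 70% of its speed; a pose out of reach is approached as far as the arm can. A call with a gripper value outside its range is refused whole. OPENING is the finger opening in mm, from 0 to 88.1, set as the call begins (- or left out, the last holds). The fingers move at their own pace and stop on an object; FORCE is the grip in N (left out, the last holds). Time passes only in rows, so rows that repeat a pose let the fingers close, or fill a call up. It gives the time, the measured TCP pose, the force, the opening and the grip force at its end, in the units of the state.
- get_state(): the state, without advancing time (a new reading comes with each control period).
- cams.camera(name): name is "side" or "top"; returns the picture (400x640x3 uint8, red, green, blue); there is no depth.
- cams.get_calibration(name): a dict with "K" (3x3 intrinsics, pixels), "k1" (the pictures are not rectified: a ray, as slopes to the right and down, at radius r is drawn at 1 + k1 r^2 times it, then the intrinsics apply), "world_from_camera" (4x4, takes a point from camera to world coordinates). Camera axes: x right, y up, looking along -z (the intrinsics and any distortion apply to the point x, -y, -z); pixel columns grow to the right and rows downward; lengths in m; the calibration is good to about 2 mm. A picture is of the moment at which its call begins. get_calibration takes no time and is no camera call.
- finish_job(): hands the job in; it is judged then, once.
The state is a dict: "t": time; "joints": joint angles; "qvel": joint speeds; "joint_torque": joint torques, N m; "position": TCP position; "orientation": TCP orientation; "contact_force": force on the tool from outside, world axes, zero at the start; "torque": the same for the moment, N m; "width": finger opening in m; "finger_force": force on a finger pad.
Only numpy, scipy, OpenCV 4.12 (cv2) and the standard library are available. Lean on these libraries where they do the work, as an engineer would, in place of code of your own. Each camera call takes 0.05 s, during which the arm holds its last target. There are 200 camera calls.

## Working session

There is one attempt and no reset: what is moved stays moved. The work goes in short steps, Python scripts to look and compute and a shell command to move; the robot and the scene stay as the last step left them, time stands still between calls to the robot, and variables do not carry over. Pictures are saved under pics/ and viewed, at most 10 in all, crops included, and the job is handed in when it is done.

```bash
mkdir -p pics; ls; python3 - <<'E'
from plant import get_state,cams,ctrl
import cv2
for n in("top","side"):
    cv2.imwrite(f"pics/{n}0.png",cams.camera(n)[:,:,::-1]); c=cams.get_calibration(n);print(n,c)
s=get_state();print(s,ctrl.grasp_offset)
E
```

```text
pics
top {'K': array([[409.40498442,   0.        , 317.17091411],
       [  0.        , 409.40498442, 196.27615223],
       [  0.        ,   0.        ,   1.        ]]), 'k1': 0.01710665789055489, 'world_from_camera': array([[ 0.01042906,  0.99099762, -0.13347265,  0.41204043],
       [-0.999923  ,  0.00943766, -0.0080582 , -0.03298183],
       [-0.00672598,  0.13354641,  0.99101974,  1.278524  ],
       [ 0.        ,  0.        ,  0.        ,  1.        ]])}
side {'K': array([[474.61679819,   0.        , 324.25987141],
       [  0.        , 474.61679819, 204.93248832],
       [  0.        ,   0.        ,   1.        ]]), 'k1': -0.025352046347721792, 'world_from_camera': array([[-0.99984466,  0.0131023 , -0.01178919,  0.56476731],
       [-0.01719612, -0.57843069,  0.81555026,  1.31189156],
       [ 0.00386636,  0.8156263 ,  0.57856615,  1.01788981],
       [ 0.        ,  0.        ,  0.        ,  1.        ]])}
{'t': 0.1, 'joints': array([ 1.11610241e+00,  2.64677694e-01,  1.60522654e+00, -5.07169360e-05,
        1.27371833e+00, -3.69185133e-02]), 'qvel': array([-0.00124041, -0.00196436, -0.00157113,  0.00021478,  0.00160217,
       -0.00121418]), 'joint_torque': array([ 2.64277232e-04, -5.03617144e+01, -3.58071685e+01,  7.30355107e-02,
        2.32016231e-02, -2.66934080e-05]), 'position': array([0.27366546, 0.61647136, 0.30151836]), 'orientation': array([-3.13956234e+00, -2.64920754e-05,  2.72383212e+00]), 'contact_force': array([-0.33564237, -0.77160872,  0.17541289]), 'torque': array([0.02176245, 0.0067584 , 0.04824479]), 'finger_force': 0.0, 'width': 0.08803530452961458} 0.0453
```

View pics/top0.png

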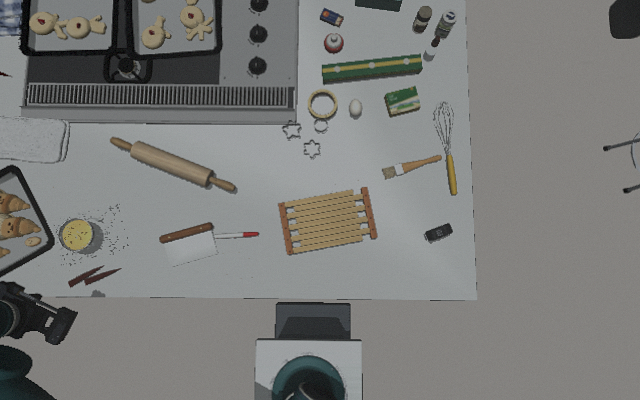

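View pics/side0.png

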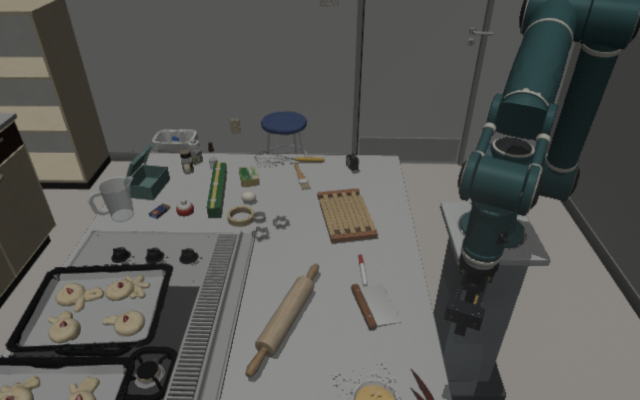

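The top view shows the board around (327,221) and the rule around (438,233). The marker and scraper are left of the board. I'll enlarge that part.

```bash
python3 - <<'E'
import cv2
a=cv2.imread("pics/top0.png")
l=cv2.resize(a[180:260,270:385],None,fx=4.5,fy=5*.9,interpolation=3)
r=cv2.resize(a[215:251,415:461],None,fx=10,fy=10,interpolation=3)
import numpy as np
c=np.zeros((360,800,3),np.uint8);c[:,:517]=l[:,:517];c[:,520:800]=r[:360,90:370]
cv2.imwrite("pics/c0.png",c)
E
cat > h.py <<'E'
import numpy as np,cv2
from plant import cams
def pix2w(n,uv,z):
    c=cams.get_calibration(n);K,k,T=c["K"],c["k1"],c["world_from_camera"]
    uv=np.atleast_2d(np.array(uv,float))
    p=cv2.undistortPoints(uv[:,None],K,np.array([k,0,0,0,0.]))[:,0]
    d=np.c_[p[:,0],-p[:,1],-np.ones(len(p))]@T[:3,:3].T
    o=T[:3,3];return o+d*((z-o[2])/d[:,2])[:,None]
def w2pix(n,P):
    c=cams.get_calibration(n);T=np.linalg.inv(c["world_from_camera"])
    q=np.atleast_2d(P)@T[:3,:3].T+T[:3,3];q=q*[1,-1,-1]
    return cv2.projectPoints(q,np.zeros(3),np.zeros(3),c["K"],np.array([c["k1"],0,0,0,0.]))[0][:,0]
E
```

```text
(no output)
```

View pics/c0.png

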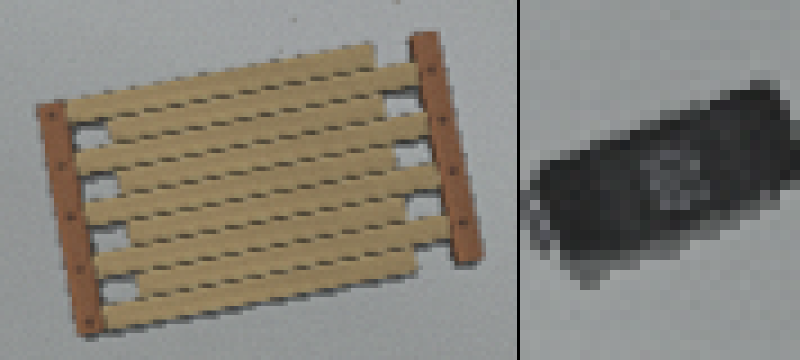

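```bash
python3 - <<'E'
from h import *
q=np.array([[38,105],[79,334],[438,33],[483,261]])/4.5+[270,180]-0
P=pix2w("top",q,.026)[:,:2];print(P.round(4))
L=(P[0]+P[1])/2;R=(P[2]+P[3])/2
print("L",L,"R",R,"len",np.linalg.norm(L-R),"w",np.linalg.norm(P[0]-P[1]),np.linalg.norm(P[2]-P[3]))
d=L-R;print("yaw of board y from world y (deg)",np.degrees(np.arctan2(-d[0],d[1])), "from ends",[np.degrees(np.arctan2(e[1],e[0])) for e in(P[0]-P[1],P[2]-P[3])])
r=lambda x,y:[415+(x-430)/10,215+y/10]
for nm,p,z in(("lock",r(675,178),.0695),("frontup",r(540,165),.062),("frontlow",r(575,250),.062),("backup",r(770,85),.05),("hook",r(540,215),.01)):
    print(nm,p,pix2w("top",p,z)[0].round(4))
E
```

```text
[[ 0.5577  0.0963]
 [ 0.4028  0.0651]
 [ 0.6101 -0.1776]
 [ 0.4545 -0.2071]]
L [0.48020454 0.08068859] R [ 0.53229266 -0.19235333] len 0.27796593580645945 w 0.1580180018130659 0.15840465701815845
yaw of board y from world y (deg) 10.800523865646298 from ends [np.float64(11.39919988837829), np.float64(10.701762069976311)]
lock [439.5, 232.8] [ 0.4702 -0.3832  0.0695]
frontup [426.0, 231.5] [ 0.4739 -0.3458  0.062 ]
frontlow [429.5, 240.0] [ 0.4491 -0.3554  0.062 ]
backup [449.0, 223.5] [ 0.4991 -0.4179  0.05  ]
hook [426.0, 236.5] [ 0.4612 -0.3587  0.01  ]
```

```bash
cat >> h.py <<'E'
from scipy.spatial.transform import Rotation as Ro
from plant import get_state
def rel(pos,yaw,pitch=0.0):
    """tool pose wanted: TCP pos, tool x at heading yaw(deg), pitch = nose-down of tool x (deg)"""
    s=get_state();R0=Ro.from_euler("xyz",s["orientation"])
    x=np.array([np.cos(np.radians(yaw))*np.cos(np.radians(pitch)),np.sin(np.radians(yaw))*np.cos(np.radians(pitch)),-np.sin(np.radians(pitch))])
    y=np.array([np.sin(np.radians(yaw)),-np.cos(np.radians(yaw)),0]);R1=Ro.from_matrix(np.c_[x,y,np.cross(x,y)])
    print("t",round(s["t"],2),"shift",(R0.inv().apply(np.array(pos)-s["position"])/.04).round(3),"rot",((R0.inv()*R1).as_rotvec(degrees=True)/5).round(2),"F",s["contact_force"].round(1),"w",round(s["width"],4),s["finger_force"])
E
python3 - <<'E'
from h import *
rel([.5,.2,.28],110);rel([.475,-.396,.2],110)
E
```

```text
t 0.1 shift [-9.396 -7.22   0.552] rot [-0.02  0.01  9.21] F [-0.3 -0.8  0.2] w 0.088 0.0
t 0.1 shift [-14.87  -21.088   2.58 ] rot [-0.02  0.01  9.21] F [-0.3 -0.8  0.2] w 0.088 0.0
```

```bash
python3 -m jog '[-1,-0.8,0,0,0,1,-2,-1.5,0.1,0,0,2,-3,-2.3,0.2,0,0,3,-4,-3.1,0.3,0,0,4,-5,-3.9,0.3,0,0,5,-6,-4.6,0.4,0,0,6,-7,-5.4,0.4,0,0,7,-8,-6.2,0.4,0,0,8,-9,-6.9,0.5,0,0,9,-9.4,-7.2,0.5,0,0,9.2]' 60; python3 - <<'E'
from h import *
rel([.475,-.396,.2],110)
E
```

```text
t: 0.93
position: [0.4728, 0.2494, 0.2843]
orientation: [-3.141, 0.0, 1.917]
contact_force: [0.7, 1.0, 0.6]
width: 0.0601
finger_force: 0.0
t 0.93 shift [-15.193  -5.429   2.11 ] rot [-0.    0.   -0.03] F [0.7 1.  0.6] w 0.0601 0.0
```

```bash
python3 -m jog '[-1,-0.4,0.2,0,0,0,-2,-0.8,0.4,0,0,0,-3,-1.2,0.6,0,0,0,-4,-1.6,0.8,0,0,0,-5,-2,1,0,0,0,-6,-2.4,1,0,0,0,-7,-2.8,1,0,0,0,-8,-3.2,1,0,0,0,-9,-3.6,1,0,0,0,-9.6,-4,1,0,0,0]' 60;python3 -m jog '[-1,-0.4,0.1,0,0,0,-2,-0.8,0.2,0,0,0,-3,-1.2,0.3,0,0,0,-4,-1.7,0.5,0,0,0,-4,-1.7,0.7,0,0,0,-4,-1.7,1,0,0,0,-4,-1.7,1,0,0,0,-4,-1.7,1,0,0,0,-4,-1.7,1,0,0,0,-4,-1.7,1,0,0,0]' 60; python3 - <<'E'
from h import *
rel([.475,-.396,.2],110)
s=cams.camera("side");cv2.imwrite("pics/s1.png",cv2.resize(s[130:230,300:430],None,fx=6,fy=6,interpolation=3)[:,:,::-1])
s=cams.camera("top");cv2.imwrite("pics/t1.png",cv2.resize(s[180:280,380:510],None,fx=6,fy=6,interpolation=3)[:,:,::-1])
E
```

```text
t: 1.77
position: [0.4543, -0.1631, 0.2446]
orientation: [3.141, 0.0, 1.921]
contact_force: [1.6, 0.0, 0.0]
width: 0.0599
finger_force: 0.0
t: 2.6
position: [0.4461, -0.3333, 0.2051]
orientation: [3.141, 0.0, 1.923]
contact_force: [0.0, 0.1, 0.2]
width: 0.0599
finger_force: 0.0
t 2.6 shift [-1.721  0.137  0.129] rot [0.   0.   0.04] F [0.  0.1 0.2] w 0.0599 0.0
```

View pics/s1.png

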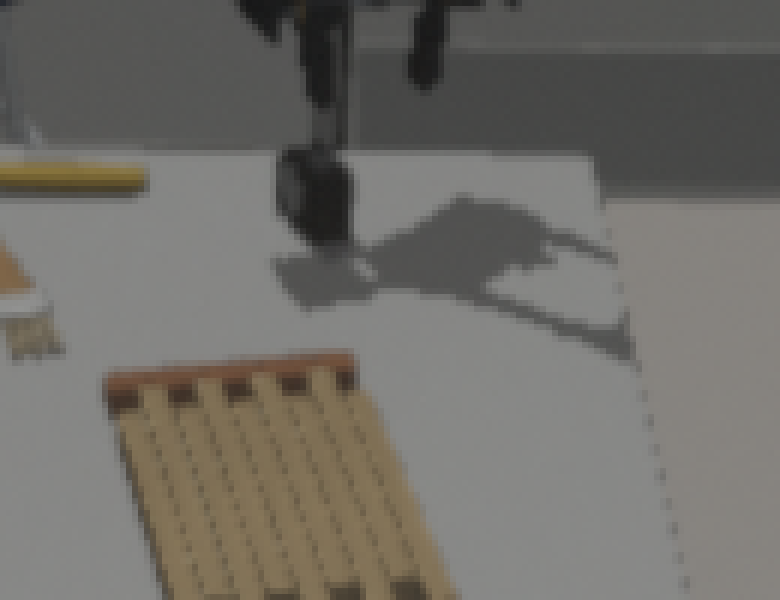

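The side crop shows the rule standing at x 278–352, y 145–250, with its foot around (335,248). I'll compare that with the projected pose.

```bash
python3 - <<'E'
from h import *
R=Ro.from_euler("ZY",[110,-3],degrees=True)
for nm,o in(("est",[.475,-.396,.007]),("-x",[.465,-.396,.007])):
    for p in([36,15,54],[36,-15,54],[36,15,0],[36,-15,0],[-36,15,27],[-9,15,54],[14,0,62.5],[37,0,-9]):
        P=np.array(o)+R.apply(np.array(p)/1000)
        a=w2pix("side",P)[0];b=w2pix("top",P)[0]
        print(nm,p,((a-[300,130])*6).round(),((b-[415,215])*10+[430,0]).round())
E
```

```text
est [36, 15, 54] [353. 165.] [626. 249.]
est [36, -15, 54] [312. 172.] [588. 152.]
est [36, 15, 0] [351. 235.] [568. 257.]
est [36, -15, 0] [311. 243.] [532. 164.]
est [-36, 15, 27] [313. 156.] [815. 174.]
est [-9, 15, 54] [328. 137.] [766. 198.]
est [14, 0, 62.5] [321. 143.] [685. 174.]
est [37, 0, -9] [331. 251.] [538. 213.]
-x [36, 15, 54] [368. 165.] [627. 283.]
-x [36, -15, 54] [327. 172.] [589. 186.]
-x [36, 15, 0] [366. 236.] [569. 289.]
-x [36, -15, 0] [325. 243.] [533. 197.]
-x [-36, 15, 27] [327. 156.] [816. 207.]
-x [-9, 15, 54] [343. 137.] [767. 232.]
-x [14, 0, 62.5] [336. 144.] [686. 208.]
-x [37, 0, -9] [346. 251.] [539. 246.]
```

```bash
cat >> h.py <<'E'
def case_tcp(o,yaw,pitch=0,g=(-.001,0,.0713)):  # TCP for case origin o
    return np.array(o)+Ro.from_euler("ZY",[yaw,pitch],degrees=True).apply(g)
E
python3 - <<'E'
from h import *
T=case_tcp([.4745,-.394,.007],110,-3);print(T);rel(T,110,-3);rel(T+[0,0,.08],110,-3)
E
```

```text
[ 0.47611782 -0.39844492  0.07814995]
t 2.7 shift [-1.772  0.141  3.186] rot [0.01 0.61 0.03] F [-0.3 -0.6  0.6] w 0.06 0.0
t 2.7 shift [-1.774  0.143  1.186] rot [0.01 0.61 0.03] F [-0.3 -0.6  0.6] w 0.06 0.0
```

```bash
python3 -m jog '[-0.6,0,0.2,0,0.2,0,-1.2,0.1,0.4,0,0.4,0,-1.77,0.14,0.8,0,0.6,0,-1.77,0.14,1.2,0,0.6,0,-1.77,0.14,1.2,0,0.6,0,-1.77,0.14,1.2,0,0.6,0,-1.77,0.14,1.2,0,0.6,0,-1.77,0.14,1.2,0,0.6,0,-1.77,0.14,1.2,0,0.6,0,-1.77,0.14,1.2,0,0.6,0]' 60;  python3 - <<'E'
from h import *
T=case_tcp([.4745,-.394,.007],110,-3);rel(T,110,-3)
E
```

```text
t: 3.53
position: [0.4755, -0.3991, 0.158]
orientation: [3.141, -0.051, 1.921]
contact_force: [0.1, 0.3, -0.2]
width: 0.06
finger_force: 0.0
t 3.53 shift [-0.09   0.019  1.994] rot [0.01 0.02 0.02] F [ 0.1  0.3 -0.2] w 0.06 0.0
```

```bash
python3 -m jog '[-0.01,0.01,0.3,0,0,0,-0.03,0.02,0.6,0,0,0,-0.05,0.02,0.9,0,0,0,-0.07,0.02,1.2,0,0,0,-0.08,0.02,1.5,0,0,0,-0.09,0.02,1.75,0,0,0,-0.09,0.02,1.9,0,0,0,-0.09,0.02,2,0,0,0,-0.09,0.02,2,0,0,0,-0.09,0.02,2,0,0,0]' 60; python3 - <<'E'
from h import *
T=case_tcp([.4745,-.394,.007],110,-3);rel(T,110,-3)
s=cams.camera("side");cv2.imwrite("pics/s2.png",cv2.resize(s[130:210,310:410],None,fx=7,fy=7,interpolation=3)[:,:,::-1])
E
```

```text
t: 4.37
position: [0.4758, -0.3985, 0.0765]
orientation: [-3.142, -0.052, 1.921]
contact_force: [-1.0, 0.2, 0.3]
width: 0.06
finger_force: 0.0
t 4.37 shift [ 0.001  0.009 -0.04 ] rot [-0.   -0.    0.01] F [-1.   0.2  0.3] w 0.06 0.0
```

View pics/s2.png

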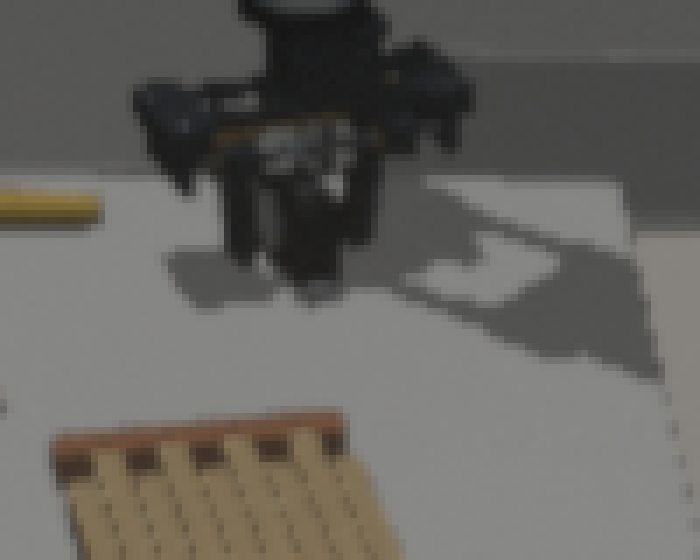

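The rule (around 315,240) stands between the two fingers (235 and 360), so I'll close on it.

```bash
python3 -m jog '[0,0,0,0,0,0,0,0,0,0,0,0,0,0,0,0,0,0,0,0,0,0,0,0,0,0,0,0,0,0,0,0,0,0,0,0,0,0,0,0,0,0,0,0,0,0,0,0,0,0,0,0,0,0,0,0,0,0,0,0]' 20 40; python3 -m jog '[0,0,0,0,0,0,0,0,-0.2,0,0,0,0,0,-0.5,0,0,0,0,0,-0.9,0,0,0,0,0,-1.3,0,0,0,0,0,-1.7,0,0,0,0,0,-2,0,0,0,0,0,-2.2,0,0,0,0,0,-2.2,0,0,0,0,0,-2.2,0,0,0]'; python3 - <<'E'
from h import *
s=get_state();print(s["contact_force"],s["torque"])
B=np.array([.48020,.08069])-0; yawb=10.9
d=np.array([-np.sin(np.radians(yawb)),np.cos(np.radians(yawb))])
# hook 8 mm beyond end L
o=B+d*(-.037+.008)
for z in(.075,.033): 
  T=case_tcp([*o,z],90+yawb,0,(-.001,0,.0697));print(T);rel(T,90+yawb,0)
E
```

```text
t: 5.25
position: [0.4764, -0.3987, 0.0772]
orientation: [3.141, -0.051, 1.921]
contact_force: [3.4, 0.6, 3.0]
width: 0.03
finger_force: 40.0
t: 6.08
position: [0.477, -0.4027, 0.1645]
orientation: [-3.141, -0.052, 1.921]
contact_force: [-0.5, 0.1, -4.2]
width: 0.0296
finger_force: 40.0
[-0.52017383  0.06329584 -4.21883984] [-0.1033536   0.05035187 -0.00227416]
[0.48587286 0.05123124 0.1447    ]
t 6.08 shift [10.543  4.101  1.048] rot [-0.05 -0.6   1.83] F [-0.5  0.1 -4.2] w 0.0296 39.98992084991187
[0.48587286 0.05123124 0.1027    ]
t 6.08 shift [10.488  4.101  2.097] rot [-0.05 -0.6   1.83] F [-0.5  0.1 -4.2] w 0.0296 39.98992084991187
```

```bash
python3 -m jog '[0.4,0.2,0,0,-0.1,0.2,1.1,0.5,0,0,-0.2,0.4,2,0.9,0,0,-0.4,0.7,2.9,1.2,0,0,-0.6,1,3.8,1.6,0,0,-0.6,1.3,4.7,1.9,0,0,-0.6,1.6,5.6,2.3,0,0,-0.6,1.83,6.5,2.6,0,0,-0.6,1.83,7.2,2.9,0,0,-0.6,1.83,7.7,3.1,0,0,-0.6,1.83]'; python3 -m jog '[0,0,0,0,0,0,0,0,0,0,0,0,0,0,0,0,0,0,0,0,0,0,0,0,0,0,0,0,0,0,0,0,0,0,0,0,0,0,0,0,0,0,0,0,0,0,0,0,0,0,0,0,0,0,0,0,0,0,0,0]'; python3 - <<'E'
from h import *
T=[.48587,.05123,.1447]
rel(T,100.9,0)
c=cams.camera("top");cv2.imwrite("pics/t2.png",cv2.resize(c[180:280,270:400],None,fx=6,fy=6,interpolation=3)[:,:,::-1])
E
```

```text
t: 6.92
position: [0.4866, -0.0684, 0.1792]
orientation: [-3.135, -0.001, 1.763]
contact_force: [0.2, 0.9, -4.4]
width: 0.0293
finger_force: 40.0
t: 7.75
position: [0.4882, -0.0715, 0.1806]
orientation: [-3.138, 0.0, 1.761]
contact_force: [-0.4, -0.7, -4.3]
width: 0.03
finger_force: 40.0
t 7.75 shift [3.024 0.525 0.895] rot [-0.05  0.01 -0.  ] F [-0.4 -0.7 -4.3] w 0.03 39.9896491644904
```

```bash
python3 -m jog '[0.4,0.1,0,0,0,0,0.9,0.2,0,0,0,0,1.5,0.3,0,-0.05,0,0,2.1,0.4,0,-0.05,0,0,2.6,0.5,0.2,-0.05,0,0,2.9,0.52,0.5,-0.05,0,0,3.02,0.52,0.7,-0.05,0,0,3.02,0.52,0.9,-0.05,0,0,3.02,0.52,0.9,-0.05,0,0,3.02,0.52,0.9,-0.05,0,0]'; python3 - <<'E'
from h import *
rel([.48587,.05123,.1027],100.9,0)
c=cams.camera("side");cv2.imwrite("pics/s3.png",cv2.resize(c[170:260,300:400],None,fx=6,fy=6,interpolation=3)[:,:,::-1])
E
```

```text
t: 8.63
position: [0.4852, 0.0506, 0.1438]
orientation: [-3.14, 0.001, 1.761]
contact_force: [0.6, -0.6, -4.1]
width: 0.0295
finger_force: 40.0
t 8.63 shift [0.014 0.022 1.027] rot [-0.02  0.01 -0.  ] F [ 0.6 -0.6 -4.1] w 0.0295 39.98972226167098
```

View pics/s3.png

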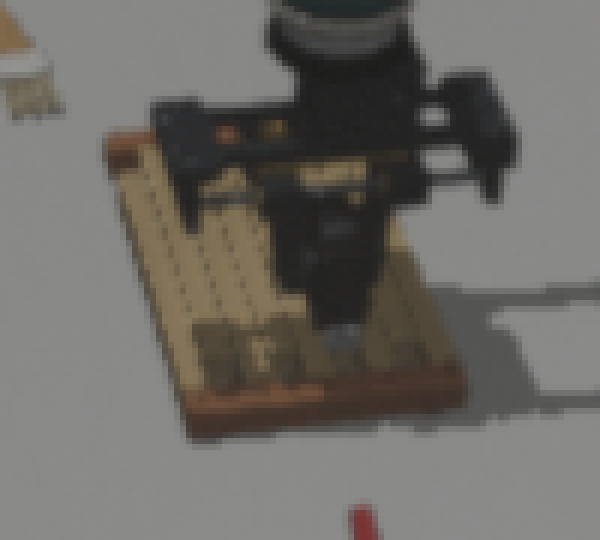

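The rule hangs over the board with its hook at (345,340). The left strip's top outer edge runs from about (190,410) to (463,375). I'll check these in world coordinates.

```bash
python3 - <<'E'
from h import *
f=lambda x,y:[300+x/6,170+y/6]
print(pix2w("side",[f(190,411),f(465,376)],.026).round(4),"vs top [.5577 .0963] [.4028 .0651]")
s=get_state();R=Ro.from_euler("xyz",s["orientation"]);case0=s["position"]+R.apply([.001,0,.0697]) 
hk=case0+R.apply([.037,0,.009]);print(hk,((w2pix("side",hk)[0]-[300,170])*6).round())
E
```

```text
[[0.5574 0.1037 0.026 ]
 [0.4044 0.0698 0.026 ]] vs top [.5577 .0963] [.4028 .0651]
[0.47859471 0.08773986 0.06570272] [336. 338.]
```

```bash
python3 -m jog '[0.1,0.02,0.1,0,0,0,0.2,0.02,0.25,0,0,0,0.22,0.02,0.4,0,0,0,0.22,0.02,0.55,0,0,0,0.22,0.02,0.7,0,0,0,0.22,0.02,0.8,0,0,0,0.22,0.02,0.9,0,0,0,0.22,0.02,0.96,0,0,0,0.22,0.02,1,0,0,0,0.22,0.02,1,0,0,0]'; python3 -m jog '[0,0,0,0,0,0,0,0,0,0,0,0,0,0,0,0,0,0,0,0,0.01,0,0,0,0,0,0.02,0,0,0,0,0,0.03,0,0,0,0,0,0.04,0,0,0,0,0,0.05,0,0,0,0,0,0.05,0,0,0,0,0,0.05,0,0,0]'; python3 - <<'E'
from h import *
rel([.48587,.05123,.1007],100.9,0);print(get_state()["torque"])
E
```

```text
t: 9.52
position: [0.4846, 0.0599, 0.1041]
orientation: [-3.141, 0.0, 1.761]
contact_force: [0.2, -0.1, -4.0]
width: 0.0295
finger_force: 40.0
t: 10.35
position: [0.4847, 0.06, 0.1024]
orientation: [3.142, 0.0, 1.761]
contact_force: [0.3, -0.2, -3.8]
width: 0.0298
finger_force: 40.0
t 10.35 shift [-0.22  -0.013  0.043] rot [0.   0.01 0.  ] F [ 0.3 -0.2 -3.8] w 0.0298 39.98969204491004
[-0.09003347  0.07369218  0.00993176]
```

```bash
python3 -m jog '[0,0,0.01,0,0,0,0,0,0.02,0,0,0,0,0,0.03,0,0,0,0,0,0.03,0,0,0,0,0,0.03,0,0,0,0,0,0.03,0,0,0,0,0,0.03,0,0,0,0,0,0.03,0,0,0,0,0,0.03,0,0,0,0,0,0.03,0,0,0]';python3 -m jog '[0,0,0.01,0,0,0,0,0,0.02,0,0,0,0,0,0.02,0,0,0,0,0,0.02,0,0,0,0,0,0.02,0,0,0,0,0,0.02,0,0,0,0,0,0.02,0,0,0,0,0,0.02,0,0,0,0,0,0.02,0,0,0,0,0,0.02,0,0,0]'; python3 - <<'E'
from h import *
rel([.48587,.05123,.1007],100.9,0);print(get_state()["torque"])
E
```

```text
t: 11.18
position: [0.4848, 0.06, 0.1014]
orientation: [3.141, 0.0, 1.761]
contact_force: [-1.5, 0.6, 0.4]
width: 0.0298
finger_force: 40.0
t: 12.02
position: [0.4849, 0.0601, 0.1013]
orientation: [3.141, 0.0, 1.761]
contact_force: [-3.9, 0.9, 6.8]
width: 0.0299
finger_force: 40.0
t 12.02 shift [-0.222 -0.019  0.016] rot [0. 0. 0.] F [-3.9  0.9  6.8] w 0.0299 39.99496405245736
[-0.26572764  0.72467448 -0.10096598]
```

```bash
python3 -m jog '[0,0,-0.02,0,-0.1,0,-0.05,0,-0.02,0,-0.1,0,-0.1,0,-0.02,0,-0.1,0,-0.15,0,-0.02,0,-0.1,0,-0.2,0,-0.02,0,-0.1,0,-0.25,0,-0.02,0,-0.1,0,-0.3,0,-0.02,0,-0.1,0,-0.35,0,-0.02,0,-0.1,0,-0.4,0,-0.02,0,-0.1,0,-0.4,0,-0.02,0,-0.1,0]'; python3 - <<'E'
from h import *
rel([.48587,.05123,.1007],100.9,0.5);print(get_state()["torque"])
E
```

```text
t: 12.85
position: [0.4878, 0.0442, 0.1012]
orientation: [3.141, 0.009, 1.761]
contact_force: [0.2, 3.2, -2.7]
width: 0.0294
finger_force: 40.0
t 12.85 shift [ 0.182 -0.013  0.011] rot [ 0. -0. -0.] F [ 0.2  3.2 -2.7] w 0.0294 39.99015381094068
[0.21730224 0.13567952 0.00198648]
```

```bash
python3 -m jog '[-0.1,0,0,0,0,0,-0.2,0,0,0,0,0,-0.35,0,0,0,0,0,-0.5,0,0,0,0,0,-0.65,0,0,0,0,0,-0.8,0,0,0,0,0,-0.9,0,0,0,0,0,-1,0,0,0,0,0,-1,0,0,0,0,0,-1,0,0,0,0,0]'; python3 - <<'E'
from h import *
rel([.48587,.05123,.1007],100.9,0.5);print(get_state()["torque"])
c=cams.camera("side");d=cams.camera("top")
a=cv2.resize(c[170:260,310:390],None,fx=5,fy=5,interpolation=3);b=cv2.resize(d[180:270,270:350],None,fx=5,fy=5,interpolation=3)
cv2.imwrite("pics/s4.png",np.hstack([a,b])[:,:,::-1])
E
```

```text
t: 13.68
position: [0.4953, 0.0048, 0.1015]
orientation: [-3.141, 0.009, 1.761]
contact_force: [0.3, 3.9, -3.7]
width: 0.0297
finger_force: 40.0
t 13.68 shift [ 1.184 -0.012  0.009] rot [-0.    0.   -0.01] F [ 0.3  3.9 -3.7] w 0.0297 39.9903624295257
[ 0.63297105  0.06527495 -0.08192112]
```

View pics/s4.png

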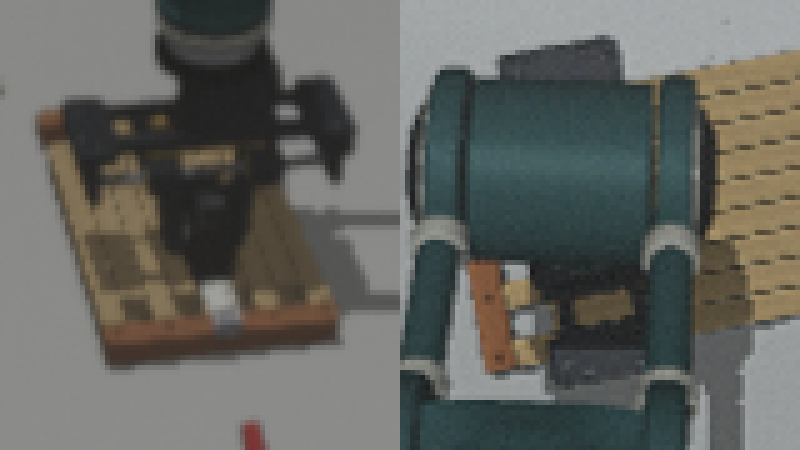

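Left half: the white blade lies out over the board, and the hook is over the left strip at (225,318). The catch is good, so I'll keep drawing.

```bash
python3 - <<'E'
from h import *
d=np.array([-np.sin(np.radians(10.9)),np.cos(np.radians(10.9))])
for R in([.5323,-.1924],):
  p=np.array(R)+d*(.035-.010); rel([*p,.1013],100.9,.5)
E
python3 -m jog '[-0.1,0,0,0,0,0,-0.3,0,0,0,0,0,-0.6,0,0.01,0,0,0,-0.9,0,0.01,0,0,0,-1.2,0,0.01,0,0,0,-1.5,0,0.01,0,0,0,-1.7,0,0.01,0,0,0,-1.9,0,0.02,0,0,0,-2,0,0.02,0,0,0,-2,0,0.02,0,0,0]'; python3 - <<'E'
from h import *
d=np.array([-np.sin(np.radians(10.9)),np.cos(np.radians(10.9))])
for R in([.5323,-.1924],):
  p=np.array(R)+d*(.035-.010); rel([*p,.1013],100.9,.5)
print(get_state()["torque"])
E
```

```text
t 13.78 shift [-4.398 -0.024  0.045] rot [0. 0. 0.] F [ 0.2  3.5 -5.1] w 0.0301 39.990525401663035
t: 14.62
position: [0.5106, -0.0745, 0.1016]
orientation: [-3.141, 0.009, 1.76]
contact_force: [-1.0, 4.1, -1.4]
width: 0.0299
finger_force: 40.0
t 14.62 shift [-2.373 -0.022  0.029] rot [-0.    0.01 -0.01] F [-1.   4.1 -1.4] w 0.0299 39.98987755039707
[1.01974518 0.28938784 0.02820786]
```

```bash
python3 -m jog '[-0.1,0,0,0,0,0,-0.3,0,0,0,0,0,-0.6,0,0,0,0,0,-0.9,0,0,0,0,0,-1.2,0,0.01,0,0,0,-1.5,0,0.01,0,0,0,-1.7,0,0.01,0,0,0,-1.9,0,0.01,0,0,0,-2,0,0.01,0,0,0,-2,0,0.01,0,0,0]'; python3 - <<'E'
from h import *
d=np.array([-np.sin(np.radians(10.9)),np.cos(np.radians(10.9))])
for R in([.5323,-.1924],):
  p=np.array(R)+d*(.035-.010); rel([*p,.1013],100.9,.5)
print(get_state()["torque"])
c=cams.camera("side");d=cams.camera("top")
a=cv2.resize(c[165:255,310:390],None,fx=5,fy=5,interpolation=3);b=cv2.resize(d[180:270,270:350],None,fx=5,fy=5,interpolation=3)
cv2.imwrite("pics/s5.png",np.hstack([a,b])[:,:,::-1])
E
```

```text
t: 15.45
position: [0.5255, -0.1523, 0.1018]
orientation: [-3.141, 0.009, 1.761]
contact_force: [0.4, 5.9, -2.0]
width: 0.0298
finger_force: 40.0
t 15.45 shift [-0.391 -0.022  0.015] rot [-0.  0. -0.] F [ 0.4  5.9 -2. ] w 0.0298 39.99046033015475
[ 1.24113695  0.18221998 -0.03419638]
```

View pics/s5.png

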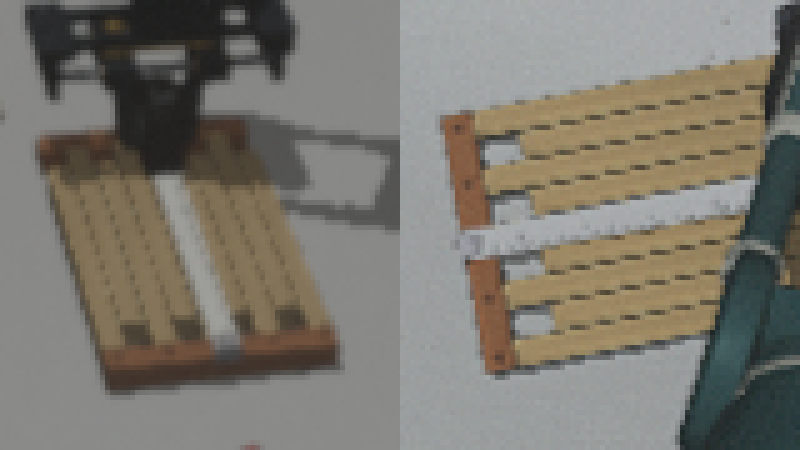

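The blade lies square over the board with the hook over the left end (right half, 470,243), and the board hasn't moved. I'll draw the lip past the right end.

```bash
python3 -m jog '[-0.05,0,0,0,0,0,-0.1,0,0,0,0,0,-0.15,0,0,0,0,0,-0.2,0,0,0,0,0,-0.25,0,0,0,0,0,-0.3,0,0,0,0,0,-0.35,0,0,0,0,0,-0.4,0,0,0,0,0,-0.4,0,0,0,0,0,-0.4,0,0,0,0,0]'; python3 - <<'E'
from h import *
s=get_state();print(s["torque"])
a=cams.camera("top");c=cams.camera("side")
a=cv2.resize(a[195:260,340:400],None,fx=6,fy=6,interpolation=3);b=cv2.resize(c[170:235,310:370],None,fx=6,fy=6,interpolation=3)
cv2.imwrite("pics/s6.png",np.hstack([a,b])[:,:,::-1])
E
```

```text
t: 16.38
position: [0.5283, -0.1671, 0.1018]
orientation: [-3.141, 0.008, 1.762]
contact_force: [-0.3, 4.8, -2.5]
width: 0.0294
finger_force: 40.0
[ 1.15205143  0.18924562 -0.10267974]
```

```bash
python3 -m jog '[0,0,0,0,0,0,0,0,0.01,0,0,0,0,0,0.02,0,0,0,0,0,0.03,0,0,0,0,0,0.03,0,0,0,0,0,0.03,0,0,0,0,0,0.03,0,0,0,0,0,0.03,0,0,0,0,0,0.03,0,0,0,0,0,0.03,0,0,0]'; python3 - <<'E'
from h import *
s=get_state();print(s["contact_force"],s["torque"])
E
```

```text
t: 17.32
position: [0.5282, -0.167, 0.1005]
orientation: [-3.141, 0.008, 1.762]
contact_force: [-0.7, 6.0, -2.4]
width: 0.0298
finger_force: 40.0
[-0.72579428  5.96894335 -2.37694958] [ 1.16372239  0.16476405 -0.12760733]
```

```bash
python3 -m jog '[0,0,0.015,0,0.02,0,0,0,0.03,0,0.04,0,0,0,0.045,0,0.06,0,0,0,0.06,0,0.08,0,0,0,0.075,0,0.1,0,0,0,0.085,0,0.1,0,0,0,0.095,0,0.1,0,0,0,0.1,0,0.1,0,0,0,0.1,0,0.1,0,0,0,0.1,0,0.1,0]'; python3 - <<'E'
from h import *
s=get_state();print(s["contact_force"],s["torque"])
E
```

```text
t: 18.15
position: [0.5281, -0.167, 0.0966]
orientation: [-3.141, -0.001, 1.762]
contact_force: [-0.9, 4.4, -1.7]
width: 0.0296
finger_force: 40.0
[-0.89299995  4.35127178 -1.71675118] [ 1.24238355  0.28269113 -0.04288585]
```

```bash
python3 -m jog '[0.02,0,0,0,0,0,0.04,0,0,0,0,0,0.06,0,0,0,0,0,0.08,0,0,0,0,0,0.1,0,0,0,0,0,0.12,0,0,0,0,0,0.14,0,0,0,0,0,0.15,0,0,0,0,0,0.15,0,0,0,0,0,0.15,0,0,0,0,0]';python3 -m jog '[0.01,0,0,0,0,0,0.02,0,0,0,0,0,0.03,0,0,0,0,0,0.04,0,0,0,0,0,0.05,0,0,0,0,0,0.06,0,0,0,0,0,0.07,0,0,0,0,0,0.075,0,0,0,0,0,0.075,0,0,0,0,0,0.075,0,0,0,0,0]'
```

```text
t: 18.98
position: [0.5271, -0.1613, 0.0967]
orientation: [-3.141, -0.0, 1.762]
contact_force: [-1.3, 5.4, -2.3]
width: 0.0294
finger_force: 40.0
t: 19.82
position: [0.5269, -0.1599, 0.0967]
orientation: [-3.141, 0.002, 1.762]
contact_force: [-1.1, -5.8, -6.9]
width: 0.0294
finger_force: 40.0
```

View pics/s6.png

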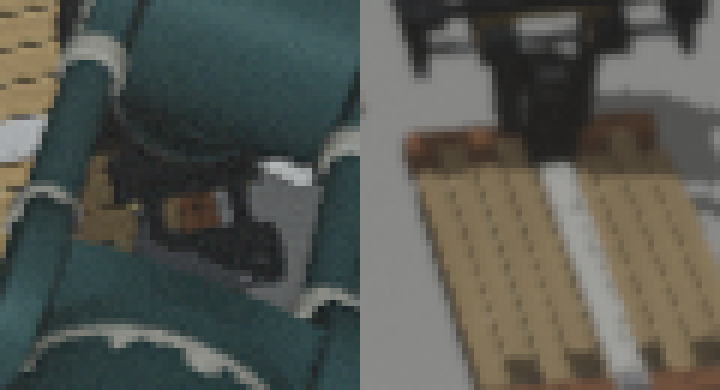

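The lip met the end: Fy went from about +5 to −6 N. I'll back off a hair, then lower onto the board.

```bash
python3 -m jog '[-0.02,0,0,0,0,0,-0.03,0,0,0,0,0,-0.03,0,0.01,0,0,0,-0.03,0,0.015,0,0,0,-0.03,0,0.02,0,0,0,-0.03,0,0.02,0,0,0,-0.03,0,0.02,0,0,0,-0.03,0,0.02,0,0,0,-0.03,0,0.02,0,0,0,-0.03,0,0.02,0,0,0]'; python3 - <<'E'
from h import *
s=get_state();print(s["contact_force"],s["torque"])
E
```

```text
t: 20.65
position: [0.5269, -0.16, 0.0966]
orientation: [-3.141, 0.0, 1.762]
contact_force: [-5.8, -0.1, 1.7]
width: 0.0297
finger_force: 40.0
[-5.81160843 -0.05189713  1.66517424] [0.1422975  0.95934868 0.07444626]
```

```bash
python3 -m jog '[0,0,0,0,0,0,0,0,0,0,0,0,0,0,0,0,0,0,0,0,0,0,0,0,0,0,0,0,0,0,0,0,0,0,0,0,0,0,0,0,0,0,0,0,0,0,0,0,0,0,0,0,0,0,0,0,0,0,0,0]' 20 4; python3 -m jog '[0,0,0,0,0,0,0,0,0,0,0,0,0,0,0,0,0,0,0,0,0,0,0,0,0,0,0,0,0,0,0,0,0,0,0,0,0,0,0,0,0,0,0,0,0,0,0,0,0,0,0,0,0,0,0,0,0,0,0,0]' 48 4
```

```text
t: 21.48
position: [0.527, -0.16, 0.0966]
orientation: [-3.141, 0.0, 1.761]
contact_force: [-4.5, 0.6, 1.9]
width: 0.03
finger_force: 4.0
t: 22.32
position: [0.5272, -0.1602, 0.096]
orientation: [3.141, 0.0, 1.761]
contact_force: [0.2, 0.4, -0.1]
width: 0.0477
finger_force: 0.0
```

Released with no force left on the tool. I'll lift straight up, well clear, and look.

```bash
python3 -m jog '[0,0,-0.1,0,0,0,0,0,-0.3,0,0,0,0,0,-0.6,0,0,0,0,0,-1,0,0,0,0,0,-1.4,0,0,0,0,0,-1.8,0,0,0,0,0,-2.2,0,0,0,0,0,-2.6,0,0,0,0,0,-2.6,0,0,0,0,0,-2.6,0,0,0]' ; python3 - <<'E'
from h import *
c=cams.camera("side");a=cams.camera("top")
cv2.imwrite("pics/f.png",np.hstack([cv2.resize(c[160:250,310:390],None,fx=5,fy=5,interpolation=3),cv2.resize(a[180:270,310:390],None,fx=5,fy=5,interpolation=3)])[:,:,::-1])
E
```

```text
t: 23.15
position: [0.5282, -0.1605, 0.2021]
orientation: [3.138, 0.003, 1.761]
contact_force: [-0.3, -0.2, 0.6]
width: 0.0481
finger_force: 0.0
```

View pics/f.png

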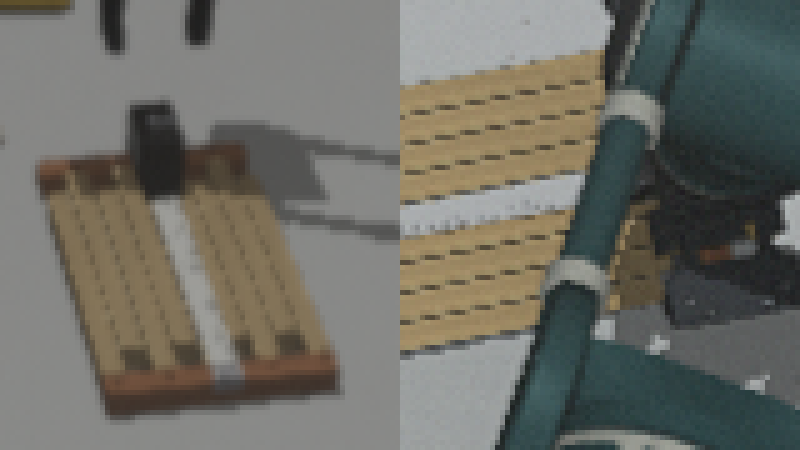

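The rule sits square on the board, gripping it by itself. Next I'll close the fingers and move over the lock.

```bash
python3 - <<'E'
from h import *
rel([.5242,-.1453,.158],100.9)
E
python3 -m jog '[0.1,0,0,0,0,0,0.3,0,0,0,0,0,0.37,0,0,0,0,0,0.37,0,0,0,0,0,0.37,0,0,0,0,0,0.37,0,0,0,0,0,0.37,0,0,0,0,0,0.37,0,0,0,0,0,0.37,0,0,0,0,0,0.37,0,0,0,0,0]' 0 10; python3 - <<'E'
from h import *
rel([.5242,-.1453,.158],100.9)
E
```

```text
t 23.25 shift [0.374 0.006 1.043] rot [-0.  0.  0.] F [-0.3 -0.6 -0.3] w 0.048 0.0
t: 24.08
position: [0.5244, -0.1458, 0.2001]
orientation: [3.141, 0.001, 1.761]
contact_force: [0.1, -0.4, -0.5]
width: 0.0003
finger_force: 0.0
t 24.08 shift [ 0.013 -0.004  1.052] rot [0.   0.01 0.  ] F [ 0.1 -0.4 -0.5] w 0.0003 0.0
```

```bash
python3 -m jog '[0.01,0,0.1,0,0,0,0.01,0,0.25,0,0,0,0.01,0,0.4,0,0,0,0.01,0,0.55,0,0,0,0.01,0,0.7,0,0,0,0.01,0,0.85,0,0,0,0.01,0,0.95,0,0,0,0.01,0,1.03,0,0,0,0.01,0,1.05,0,0,0,0.01,0,1.05,0,0,0]'; python3 -m jog '[0,0,0.02,0,0,0,0,0,0.04,0,0,0,0,0,0.06,0,0,0,0,0,0.08,0,0,0,0,0,0.1,0,0,0,0,0,0.11,0,0,0,0,0,0.12,0,0,0,0,0,0.12,0,0,0,0,0,0.12,0,0,0,0,0,0.12,0,0,0]'
```

```text
t: 24.92
position: [0.5242, -0.1452, 0.1577]
orientation: [-3.141, 0.0, 1.761]
contact_force: [0.4, -0.7, -0.3]
width: 0.0006
finger_force: 0.0
t: 25.75
position: [0.5243, -0.1452, 0.1533]
orientation: [3.141, 0.0, 1.761]
contact_force: [0.2, -0.0, 0.3]
width: 0.0
finger_force: 0.0
```

```bash
python3 -m jog '[0,0,0.005,0,0,0,0,0,0.01,0,0,0,0,0,0.015,0,0,0,0,0,0.02,0,0,0,0,0,0.025,0,0,0,0,0,0.03,0,0,0,0,0,0.035,0,0,0,0,0,0.035,0,0,0,0,0,0.035,0,0,0,0,0,0.035,0,0,0]'; python3 -m jog '[0,0,0.005,0,0,0,0,0,0.01,0,0,0,0,0,0.015,0,0,0,0,0,0.02,0,0,0,0,0,0.02,0,0,0,0,0,0.02,0,0,0,0,0,0.02,0,0,0,0,0,0.02,0,0,0,0,0,0.02,0,0,0,0,0,0.02,0,0,0]'
```

```text
t: 26.58
position: [0.5245, -0.1452, 0.1526]
orientation: [3.141, 0.001, 1.761]
contact_force: [-2.6, 1.2, 5.8]
width: 0.0006
finger_force: 2.8
t: 27.42
position: [0.5246, -0.1452, 0.1525]
orientation: [3.141, 0.001, 1.761]
contact_force: [-3.5, 1.9, 9.5]
width: 0.0005
finger_force: 4.8
```

```bash
python3 -m jog '[0,0,0.005,0,0,0,0,0,0.01,0,0,0,0,0,0.01,0,0,0,0,0,0.01,0,0,0,0,0,0.01,0,0,0,0,0,0.01,0,0,0,0,0,0.01,0,0,0,0,0,0.01,0,0,0,0,0,0.01,0,0,0,0,0,0.01,0,0,0]'; python3 -m jog '[0,0,0.005,0,0,0,0,0,0.01,0,0,0,0,0,0.01,0,0,0,0,0,0.01,0,0,0,0,0,0.01,0,0,0,0,0,0.01,0,0,0,0,0,0.01,0,0,0,0,0,0.01,0,0,0,0,0,0.01,0,0,0,0,0,0.01,0,0,0]'
```

```text
t: 28.25
position: [0.5247, -0.1453, 0.1523]
orientation: [3.141, 0.001, 1.761]
contact_force: [-4.2, 1.6, 11.4]
width: 0.0004
finger_force: 5.5
t: 29.08
position: [0.5242, -0.1452, 0.15]
orientation: [-3.141, 0.0, 1.761]
contact_force: [-0.4, 0.5, -1.0]
width: 0.0003
finger_force: 0.0
```

It clicked over. I'll go down gently to confirm the lock is at its stop.

```bash
python3 -m jog '[0,0,0.01,0,0,0,0,0,0.02,0,0,0,0,0,0.03,0,0,0,0,0,0.035,0,0,0,0,0,0.04,0,0,0,0,0,0.04,0,0,0,0,0,0.04,0,0,0,0,0,0.04,0,0,0,0,0,0.04,0,0,0,0,0,0.04,0,0,0]'; python3 -m jog '[0,0,0.005,0,0,0,0,0,0.01,0,0,0,0,0,0.015,0,0,0,0,0,0.02,0,0,0,0,0,0.02,0,0,0,0,0,0.02,0,0,0,0,0,0.02,0,0,0,0,0,0.02,0,0,0,0,0,0.02,0,0,0,0,0,0.02,0,0,0]'
```

```text
t: 29.92
position: [0.5243, -0.1453, 0.1486]
orientation: [3.141, 0.0, 1.761]
contact_force: [-0.7, 0.3, 0.4]
width: 0.0003
finger_force: 0.0
t: 30.75
position: [0.5243, -0.1453, 0.1478]
orientation: [3.141, 0.0, 1.761]
contact_force: [-0.4, 0.4, 0.5]
width: 0.0004
finger_force: 0.0
```

```bash
python3 -m jog '[0,0,0.005,0,0,0,0,0,0.01,0,0,0,0,0,0.015,0,0,0,0,0,0.015,0,0,0,0,0,0.015,0,0,0,0,0,0.015,0,0,0,0,0,0.015,0,0,0,0,0,0.015,0,0,0,0,0,0.015,0,0,0,0,0,0.015,0,0,0]'
```

```text
t: 31.58
position: [0.5245, -0.1452, 0.1475]
orientation: [3.141, 0.0, 1.761]
contact_force: [-0.6, 1.1, 4.6]
width: 0.0006
finger_force: 2.7
```

The lock top is now met 5 mm lower than before, so it's home. I'll back away and hand in.

```bash
python3 -m jog '[0,0,-0.05,0,0,0,0,0,-0.2,0,0,0,0,0,-0.5,0,0,0,0,0,-0.9,0,0,0,0,0,-1.3,0,0,0,0,0,-1.7,0,0,0,0,0,-2,0,0,0,0,0,-2,0,0,0,0,0,-2,0,0,0,0,0,-2,0,0,0]' && python3 -c "
from plant import *
s=get_state();print(s['contact_force'],abs(s['qvel']).max());print(finish_job())"
```

```text
t: 32.42
position: [0.5239, -0.1451, 0.2267]
orientation: [-3.141, 0.0, 1.761]
contact_force: [-0.3, 0.3, -0.0]
width: 0.0005
finger_force: 0.0
[-0.31427293  0.29243569 -0.02532133] 0.012973522122575163
the job is handed in; nothing more can be done
None
```

The rule grips the board squarely by itself and the thumb lock clicked home 5 mm down (contact heights before and after; no picture after the press), and the job was handed in at about 32 s with no verdict returned.

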